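# Square up a camera upright with an engineer's square and hold it there

## Task

The camera upright on the breadboard has been knocked and leans over on its loosened, rubber-bushed hinged foot, and would spring back if let go. Pick up the engineer's square by its stock, stand it on the breadboard on the side the upright leans towards, and press it gently into the corner until its stock sits flat on the board and its blade lies along the flat face of the upright, so that the upright is true to the board again. Let only the square touch the stand, leave the other things where they are, and do not put the square down or let go: finish while still gripping it and pressing it lightly against both board and upright, holding the upright true so that a colleague can tighten the foot.

Things in the scene. Friction and masses are not known exactly. Their poses are not given: they have to be found in the camera images.
- square: Engineer's square of steel, 0.45 kg, standing on its stock. Stock: dark block 20 wide, 24 high, from y = -3 to -120 mm. Blade: bright strip 5 thick, 22 wide (y = 0 to -22), 115 high from the underside. Origin: outer heel, where the blade's outer edge meets the underside, mid-width. z up along the blade's outer edge; y from the stock out through the heel; x across the width.
- square_stock (a point): Good place to grip the square: middle of the stock's section, 75 mm from the heel along the stock (53 mm from the blade's inner edge), 12 mm above the underside. Grip across the 20 mm width (along x of the square), from above.
- board: Dark metal breadboard with a grid of small holes, fixed, 200 mm (x) by 300 mm (y), top face 13 mm above the worktop. Origin: middle of its underside, on the worktop.
- stand: Fixed grey hinged foot on the board, carrying the upright. Origin (the corner): on the board's top, under the middle of the upright's flat face when true. z up, x along the face; +y from the corner to foot, camera arm and camera; free board at -y. The square's heel belongs at this origin with its axes along these. Foot: y over 4 mm, 94 mm wide in x.
- upright_top (a point): Middle of the top front edge of the upright's flat face, 192 mm above the board. The upright is an aluminium bar 40 mm wide (x), 20 thick (y), from 9 to 193 mm above the board, 0.42 kg; a black clamp 159 to 181 mm above the board stands 3 mm proud of the face, and an arm carries a small camera to +y.
- upright (a joint): Lean of the upright, rad: 0 true to the board, positive leans to -y of the stand (the square's side); range -0.12 to 0.20. Hinge along x, 32 mm above the board, 10 mm behind the face. Rubber-bushed: bringing it to 0 takes about 0.6 N m (7 N at the blade's top); let go, it springs back to a lean of about 0.05. A flat standing square with its heel in the corner brings it to 0 and no further.
- petri: Shallow tan dish, 64 mm across, 15 mm high, lying on the board below the camera, loose. Origin: centre of its underside.
- timer: White timer, 66 x 66 x 19 mm, lying on the worktop in front of the board, loose. Origin: centre of its underside.
- label_tape: Roll of yellow tape, 60 mm across, 13 mm high, lying flat on the worktop, loose. Origin: centre of its underside.
- sample_tube: Capped sample tube, 29 mm across, 88 mm high, standing on the worktop, loose. Origin: centre of its underside.
- buffer_bottle: Clear bottle with a blue cap, 56 mm across, 102 mm high, standing left of the board, loose. Origin: centre of its underside.
- marker: Marker pen, 132 mm long, 13 mm thick, lying on the notebook at the left end of the worktop, loose. Origin: below its middle.
- beaker: Clear plastic beaker, 64 mm across, 74 mm high, standing left of the board, loose. Origin: centre of its underside.

How it is judged:
By the outcome, as a careful person would: the job done as asked, in the order asked, and still so for the second after the job is handed in, while the arm keeps its last pose, push and grip.
It also fails if it takes over 42 s, if anything falls off the work surface, if the arm or the gripper's body presses on something with over 40 N, if the wrist force passes 120 N, or if a joint passes its speed limit or range.

## Robot

A 6-joint arm with a two-finger parallel gripper is mounted at the origin on a cart in front of the work surface, level with it; the furniture and walls round the work are solid. World frame = base frame: x ahead of the robot, y to its left, z up, the work surface at z = 0. Lengths are in m, angles in rad, forces in N, time in s.
With the tool pointing down it reaches from about 0.325 to 0.9 m from the base axis. Payload 3.5 kg.
Tool frame: the origin (TCP) lies on the mounting face of the last link; the fingertips stand 173 mm ahead of it and the grasp point (between the pads) lies 155 mm ahead of it (env.tcp_to_tips is the distance from the TCP to the fingertips, in m); z points along the fingers, y is the line along which they close (so a half turn about z gives the same grasp; the last joint's range is limited). The gripper opens to 85 mm and grips with 20 to 120 N. Pads are 22 mm wide; open, the fingers measure 114 mm over their backs; the gripper's body (76 mm by 85 mm) begins 54 mm behind the grasp point. The pads swing forward as they close: fully open they stand 13 mm farther back than shut.
Start: joints at [-1.321, 0.276, -0.026, 1.268, 0, 1.467], TCP at [0.216, -0.587, 0.405] pointing down, gripper open.
Joint ranges: [-3.12, 3.12], [-0.85, 1.88], [-1.08, 1.24], [-1.95, 2.15], [-1.57, 1.53], [-3.14, 3.14]. Speed limits (rad/s): [2.57, 2.57, 3.14, 3.14, 3.14, 3.14].

## Interface

Orientations are given as a unit quaternion [w, x, y, z].
In Python, from station import env, vision, workorder, spotter gives the robot as it stands. The module is installed in compiled form; this text tells all that it offers.
- The arm moves only by the shell command python3 -m handwheel 'ROWS' [FORCE]. ROWS is text: rows parted by semicolons, each of 5 numbers parted by spaces: the shift along the tool's x, y, z each as a share of 40 cm, from -1 to 1, then the turn about the tool's z as a share of 120 degrees, from -1 to 1, then the closure in counts, from 0 (fully open) to 255 (shut). In form: tx ty tz turn claw; .... A call has 1 to 12 rows; each row is the pose to reach, as a shift and turn from the pose commanded when the call began, along the tool's axes at that moment; what a row does not reach only later rows make up. A row lasts 1/8 s, in which the tool goes at most 62.5 mm and 10.7 degrees, less where a joint would pass 70% of its speed; a pose out of reach is approached as far as the arm can. A call with a number of a shift or a turn outside -1 to 1 is refused whole. A call with a gripper value outside its range is refused whole. The fingers move at their own pace and stop on an object; FORCE is the grip in N (left out, the last holds). Time passes only in rows, so rows that repeat a pose let the fingers close. It gives the time, the measured TCP pose, the force, the opening and the grip force at its end, in the units of the state.
- env.state(): the state, without advancing time (a new reading comes with each control period).
- vision.get_image(name): name is "scene" or "top" or "wrist"; returns (picture, depth): 420x560x3 uint8, red, green, blue; 420x560 float32, m along the optical axis (not along the pixel's ray), 0 where there is no reading.
- vision.camera_info(name): a dict with "fx", "fy", "cx", "cy" (pixels), "R" (3x3) and "t" (3): a world point X has camera coordinates R X + t; the wrist camera has in their place "hand_eye" (4x4, takes a point from camera to tool coordinates, whose origin is the TCP and whose axes are the flange's). Camera axes: x right, y down, z forward; pixel columns grow to the right and rows downward; lengths in m; the calibration is good to about 2 mm. A picture is of the moment at which its call begins: read the wrist's pose just before it. camera_info takes no time and is no camera call.
- workorder.close_job(): hands the job in; it is judged then, once.
Trained networks look in the newest picture that a camera, given by its name, has taken for a name from the list of things; names that differ only in an ending like _2 or _b are one class to them, and where a whole thing is asked for, a point or a joint stands for the part that bears it (a point fixed in the world has none). Each returns a list of dicts, best first, with "conf" (0 to 1); they miss things now and then, are a little off and sometimes report something else, mostly with a low value. They report only what shows in the picture. A call takes as long as a camera call.
- spotter.cut_out(camera, name): "region" (420x560 bool, what is visible of it) and "uv" ([column, row] in pixels, amid what is visible of it).
The state is a dict: "time": time; "joint_pos": joint angles; "qd": joint speeds; "joint_efforts": joint torques, N m; "tcp_pos": TCP position; "ee_rot": TCP orientation; "force": force on the tool from outside, world axes, zero at the start; "moment": the same for the moment, N m; "finger_gap": finger opening in m; "grasp_force": force on a finger pad.
Only numpy, scipy, OpenCV 4.12 (cv2) and the standard library are available. Lean on these libraries where they do the work, as an engineer would, in place of code of your own. Each camera call takes 0.05 s, during which the arm holds its last target. There are 200 camera calls.

## Working session

There is one attempt and no reset: what is moved stays moved. The work goes in short steps, Python scripts to look and compute and a shell command to move; the robot and the scene stay as the last step left them, time stands still between calls to the robot, and variables do not carry over. Pictures are saved under pics/ and viewed, at most 10 in all, crops included, and the job is handed in when it is done.

```bash
mkdir -p pics; cat > h.py <<'E'
import numpy as np, cv2
from scipy.spatial.transform import Rotation as Ro
from station import env, vision, workorder, spotter
def pose():
    s=env.state(); q=s["ee_rot"]; return np.array(s["tcp_pos"]),Ro.from_quat([q[1],q[2],q[3],q[0]]).as_matrix()
def shot(n):
    p,R=pose(); im,d=vision.get_image(n); c=vision.camera_info(n)
    v,u=np.indices(d.shape); P=np.stack([(u-c["cx"])/c["fx"]*d,(v-c["cy"])/c["fy"]*d,d],-1)
    if n=="wrist":
        H=np.array(c["hand_eye"]); W=(P@H[:3,:3].T+H[:3,3])@R.T+p
    else: W=(P-np.array(c["t"]))@np.array(c["R"])
    W[d==0]=np.nan
    return im,W
def save(im,f): cv2.imwrite("pics/"+f,im[...,::-1])
E
python3 - <<'E'
from h import *
s=env.state(); print({k:np.round(v,3) for k,v in s.items()})
print(pose()[1].round(3))
ims=[]
for n in("scene","top"):
    im,W=shot(n); ims.append(im); np.save(n+".npy",W); save(im,n+".png")
    for t in("square","stand","upright","board","petri","timer","label_tape","sample_tube"):
        r=spotter.cut_out(n,t)
        for k in r[:1]:
            P=W[k["region"]]; P=P[~np.isnan(P[:,0])]
            print(n,t,round(k["conf"],2),np.round(k["uv"]),len(P),np.percentile(P,[2,50,98],axis=0).round(3).tolist())
save(cv2.resize(np.vstack(ims),(560*600//840*1,600)) if 0 else ims[0],"a.png")
E
```

```text
{'time': np.float64(0.0), 'joint_pos': array([-1.321,  0.277, -0.028,  1.268,  0.   ,  1.467]), 'qd': array([-0.002,  0.   ,  0.   ,  0.   ,  0.001,  0.002]), 'joint_efforts': array([ 0.0000e+00, -4.4551e+01,  2.9520e+01,  1.6000e-02, -0.0000e+00,
       -0.0000e+00]), 'tcp_pos': array([ 0.216, -0.586,  0.404]), 'ee_rot': array([-0.001,  0.984,  0.175, -0.   ]), 'force': array([-0.014,  0.067, -0.592]), 'moment': array([-0.071,  0.009, -0.034]), 'grasp_force': np.float64(0.0), 'finger_gap': np.float64(0.085)}
[[ 0.938  0.345 -0.001]
 [ 0.345 -0.938  0.002]
 [ 0.    -0.002 -1.   ]]
scene square 0.73 [270. 263.] 4168 [[0.404, 0.046, 0.005], [0.496, 0.226, 0.013], [0.635, 0.338, 0.017]]
scene stand 0.95 [281. 225.] 2109 [[0.467, 0.157, 0.017], [0.505, 0.19, 0.112], [0.548, 0.254, 0.215]]
scene upright 0.57 [281. 213.] 1529 [[0.477, 0.074, 0.013], [0.506, 0.182, 0.163], [0.572, 0.255, 0.216]]
scene board 0.62 [201. 307.] 797 [[0.554, 0.447, 0.009], [0.57, 0.473, 0.065], [0.601, 0.487, 0.104]]
scene petri 0.87 [249. 270.] 267 [[0.528, 0.244, 0.014], [0.553, 0.273, 0.018], [0.578, 0.3, 0.0
[... 354 characters left out ...]
] 845 [[0.464, 0.147, 0.012], [0.503, 0.197, 0.118], [0.55, 0.245, 0.218]]
top upright 0.57 [282. 206.] 526 [[0.475, 0.146, 0.013], [0.506, 0.18, 0.195], [0.579, 0.259, 0.22]]
top board 0.84 [290. 218.] 3786 [[0.406, 0.03, 0.005], [0.506, 0.15, 0.014], [0.629, 0.326, 0.022]]
top petri 0.69 [252. 209.] 193 [[0.503, 0.248, 0.009], [0.547, 0.277, 0.019], [0.581, 0.302, 0.214]]
top timer 0.69 [353. 253.] 403 [[0.335, -0.1, -0.001], [0.367, -0.067, 0.017], [0.403, -0.036, 0.025]]
top label_tape 0.65 [344. 177.] 216 [[0.619, -0.071, -0.001], [0.647, -0.044, 0.012], [0.676, -0.017, 0.021]]
top sample_tube 0.51 [347. 177.] 214 [[0.619, -0.071, -0.002], [0.647, -0.044, 0.012], [0.675, -0.017, 0.021]]
```

View pics/scene.png

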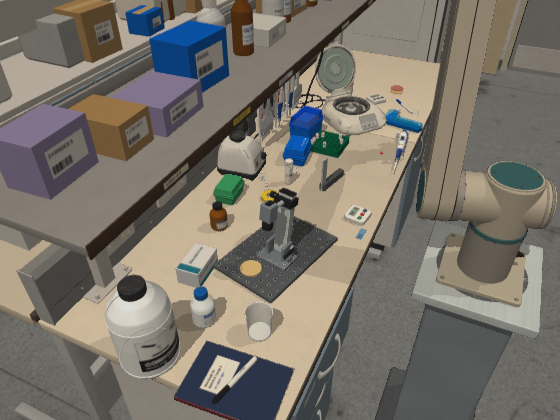

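View pics/top.png

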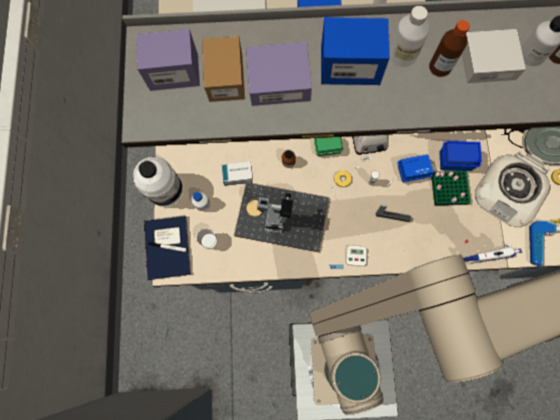

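The top view shows the square at (393,213), with its blade end to the left at (380,210). The stand is at (280,208), on the board and leaning to the right. In the scene view the square is at (330,175) and the upright at (280,225). Next I'll measure both.

```bash
cat > m.py <<'E'
from h import *
c=vision.camera_info("wrist"); print(np.round(c["hand_eye"],3).tolist(),c["fx"])
im,W=shot("top"); r=spotter.cut_out("top","square")[0]; P=W[r["region"]]; P=P[~np.isnan(P[:,0])]
S=P[(P[:,2]>.012)&(P[:,2]<.035)]; B=P[P[:,2]>.06]
m=S[:,:2].mean(0); d=np.linalg.svd(S[:,:2]-m)[2][0]; d*=np.sign(d[1]); t=(S[:,:2]-m)@d
print("stock",m,d,np.degrees(np.arctan2(d[1],d[0])),np.percentile(t,[1,99]),"blade",B.mean(0) if len(B) else 0)
W=np.load("scene.npy"); 
# board: top camera rectangle
r=spotter.cut_out("top","board")[0]["region"]; cn=max(cv2.findContours(r.astype(np.uint8),0,1)[0],key=cv2.contourArea)
W=np.load("top.npy"); P=W[r]; P=P[(P[:,2]>.008)&(P[:,2]<.018)]
print("board",cv2.minAreaRect(P[:,:2].astype(np.float32)))
E
python3 m.py
```

```text
[[0.001, -0.965, -0.264, 0.067], [1.0, 0.001, 0.001, 0.001], [-0.0, -0.264, 0.965, 0.031], [0.0, 0.0, 0.0, 1.0]] 346.6586307187294
stock [ 0.49812125 -0.21123028] [0.19900667 0.97999814] 78.52112215935787 [-0.05510876  0.06163076] blade [ 0.51103277 -0.15854517  0.0914741 ]
board ((0.5185187458992004, 0.1788359433412552), (0.2989255487918854, 0.20119161903858185), 76.28533935546875)
```

```bash
python3 -m handwheel '.97 -.61 .1 -.486 0;.97 -.61 .1 -.486 0;.97 -.61 .1 -.486 0;.97 -.61 .1 -.486 0;.97 -.61 .1 -.486 0;.97 -.61 .1 -.486 0;.97 -.61 .1 -.486 0;.97 -.61 .1 -.486 0;.97 -.61 .1 -.486 0;.97 -.61 .1 -.486 0'
cat > w.py <<'E'
from h import *
import sys
p,R=pose(); print(p,np.degrees(np.arctan2(R[1,0],R[0,0])),R[2].round(4),env.state()["time"])
im,W=shot("wrist"); save(im,sys.argv[1]); np.save("wrist.npy",W)
r=spotter.cut_out("wrist","square")
for k in r[:2]:
    P=W[k["region"]]; P=P[~np.isnan(P[:,0])]; print(k["conf"],k["uv"],len(P))
P=W[r[0]["region"]]; P=P[~np.isnan(P[:,0])]
S=P[(P[:,2]>.018)&(P[:,2]<.03)]; B=P[P[:,2]>.11]
x=cv2.minAreaRect(S[:,:2].astype(np.float32)); print("stock",x,np.median(S[:,2]))
print("blade",cv2.minAreaRect(B[:,:2].astype(np.float32)) if len(B)>5 else len(B), B.mean(0))
E
python3 w.py w1.png
```

```text
time: 2.3
tcp_pos: [0.4955, -0.2239, 0.3648]
ee_rot: [0.0, 0.774, 0.633, -0.0]
force: [0.5, -0.6, -0.2]
finger_gap: 0.0855
grasp_force: 0.0
[ 0.4955004  -0.2238931   0.36479865] 78.51551789745923 [-5.e-04 -1.e-04 -1.e+00] 2.3
0.8 [282.2, 159.2] 2857
stock ((0.5020336508750916, -0.2094784826040268), (0.11701621860265732, 0.019971003755927086), 76.61991119384766) 0.023516606854478567
blade ((0.5137669444084167, -0.16023050248622894), (0.021375596523284912, 0.00496410159394145), 76.40457916259766) [ 0.51372144 -0.16029271  0.11457831]
```

View pics/w1.png

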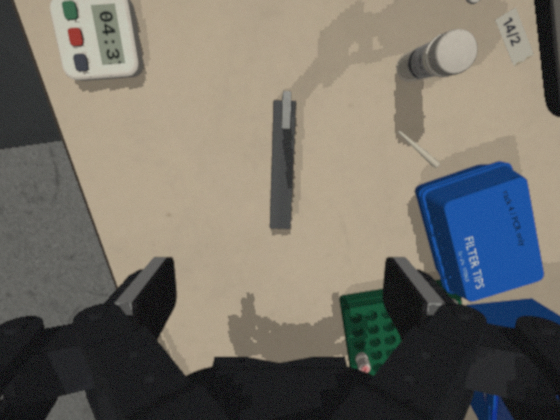

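The square is measured: stock 117 x 20 mm, blade 22 x 5 mm, heel at (0.516, -0.150), azimuth 76.5°. The wrist camera sits on the tool's +x side and would hit the upright, so I'll grip half a turn round. First I'll use this orientation to measure the stand.

```bash
python3 -m handwheel '.69 -.18 -.138 0 0;.69 -.18 -.138 0 0;.69 -.18 -.138 0 0;.69 -.18 -.138 0 0;.69 -.18 -.138 0 0;.69 -.18 -.138 0 0;.69 -.18 -.138 0 0'
cat > st.py <<'E'
from h import *
p,R=pose(); print(p,env.state()["time"])
im,W=shot("wrist"); save(im,"w2.png"); np.save("st.npy",W)
for n in("stand","board","upright_top","petri"):
    for k in spotter.cut_out("wrist",n)[:1]:
        P=W[k["region"]]; P=P[~np.isnan(P[:,0])]; print(n,k["conf"],k["uv"],len(P))
        if n in("board","petri"):
            Q=P[(P[:,2]>.008)&(P[:,2]<.018)] if n=="board" else P
            print(cv2.minAreaRect(Q[:,:2].astype(np.float32)),np.median(Q[:,2]))
        if n=="stand":
            np.save("standP.npy",P)
            h=np.histogram(P[:,2],np.arange(0,.25,.01)); print(h[0])
            for a,b in((.19,.215),):
                Q=P[(P[:,2]>a)&(P[:,2]<b)]; print(cv2.minAreaRect(Q[:,:2].astype(np.float32)))
E
python3 st.py
```

```text
time: 3.28
tcp_pos: [0.48, 0.0604, 0.4199]
ee_rot: [0.0, 0.775, 0.632, -0.0]
force: [0.0, -0.7, -0.0]
finger_gap: 0.0857
grasp_force: 0.0
[0.48003505 0.0603929  0.41988912] 3.275
stand 0.83 [289.0, 35.8] 8474
[   0   41    0    0    0    4    0    0    0    0    0    0    0    0
    0    0    0   15 1114 3138 4162    0    0    0]
((0.511940598487854, 0.15851862728595734), (0.03330240771174431, 0.07370094954967499), 78.67015838623047)
board 0.89 [293.1, 118.6] 28546
((0.5081723928451538, 0.12923739850521088), (0.19843067228794098, 0.20008161664009094), 76.36177062988281) 0.012510653228185342
upright_top 0.69 [290.3, 33.1] 8493
```

View pics/w2.png

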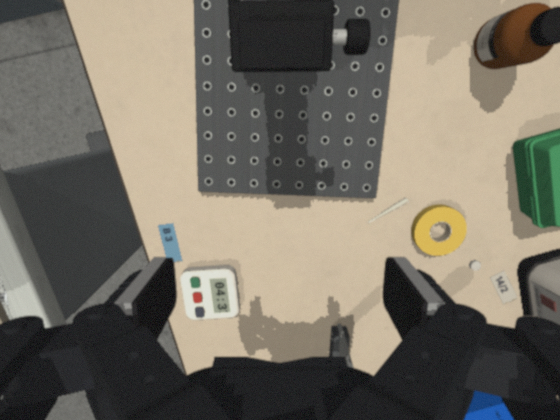

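The wrist picture shows the clamp top at (280,35), which hides the foot. After the flip the camera will look obliquely towards the stand.

```bash
python3 -m handwheel '-.08 0 0 -1 0;-.08 0 0 -1 0;-.08 0 0 -1 0;-.08 0 0 -1 0;-.08 0 0 -1 0;-.08 0 0 -1 0;-.08 0 0 -1 0;-.08 0 0 -1 0;-.08 0 0 -1 0;-.08 0 0 -1 0;-.08 0 0 -1 0;-.08 0 0 -1 0' && python3 -m handwheel '0 0 0 -.484 0;0 0 0 -.484 0;0 0 0 -.484 0;0 0 0 -.484 0;0 0 0 -.484 0;0 0 0 -.484 0;0 0 0 -.484 0'
sed -i 's/w2.png/w3.png/' st.py; python3 st.py
```

```text
time: 5.03
tcp_pos: [0.4737, 0.0294, 0.4197]
ee_rot: [-0.0, -0.16, 0.987, 0.0]
force: [1.1, -1.0, 0.5]
finger_gap: 0.0851
grasp_force: 0.0
time: 5.9
tcp_pos: [0.4737, 0.0297, 0.4198]
ee_rot: [-0.0, -0.619, 0.786, 0.0]
force: [0.5, 0.7, 0.0]
finger_gap: 0.0852
grasp_force: 0.0
[0.47371317 0.02968255 0.41982237] 5.9
stand 0.96 [283.5, 323.3] 4763
[  0 549 512 197 346 563 529 166 182 204 213 243 264 288 320 185   0   0
   0   0   0   0   0   0]
((0.0, 0.0), (0.0, 0.0), 0.0)
board 0.93 [260.6, 252.1] 26146
((0.5134367942810059, 0.15411916375160217), (0.2521365284919739, 0.20021486282348633), 76.2743911743164) 0.012420783820942138
upright_top 0.69 [284.3, 325.7] 2752
```

View pics/w3.png

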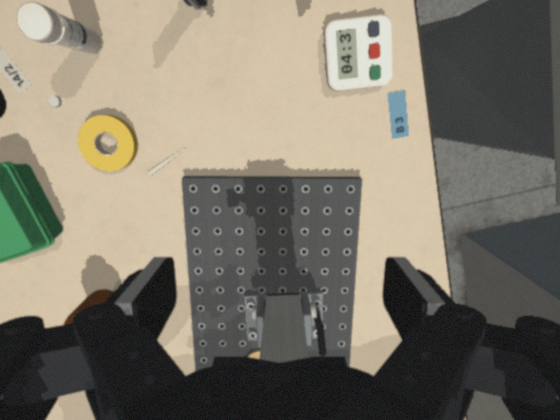

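The upright's face shows at (285,325), with the foot's ears at (250,305) and (318,300). I'll fit the face plane and foot next.

```bash
cat > fit.py <<'E'
from h import *
P=np.load("standP.npy"); W=np.load("st.npy")
F=P[(P[:,2]>.07)&(P[:,2]<.155)]
for _ in range(3):
    A=np.c_[F[:,0],F[:,2],np.ones(len(F))]; c,*_=np.linalg.lstsq(A,F[:,1],rcond=None)
    r=F[:,1]-A@c; F=F[abs(r)<max(2*np.std(r),.001)]
print(len(F),np.std(r)*1e3)
n=np.array([c[0],-1,c[1]]); n/=np.linalg.norm(n)   # facing -y
h=-n[:2]/np.linalg.norm(n[:2]); ex=np.array([h[1],-h[0]])
print("stand y azimuth",np.degrees(np.arctan2(h[1],h[0])),"lean",np.arctan2(-n[2],np.linalg.norm(n[:2])))
for z0 in(.08,.1,.12,.14):
    Q=F[abs(F[:,2]-z0)<.008]; s=Q[:,:2]@ex; print(z0,len(Q),"x edges",np.percentile(s,[2,98]),"y",np.median(Q[:,:2]@h))
f=lambda z:(c[1]*z+c[2])
mid=np.median(F[:,:2]@ex)
for z in(.013,.045,.128):  # face y coordinate along h at mid
    # solve point on plane with ex coord mid
    t=(f(z)-mid*(ex[1]-c[0]*ex[0]))/(h[1]-c[0]*h[0]); print("face at z",z,"t",t,"pt",mid*ex+t*h)
L=P[(P[:,2]>.016)&(P[:,2]<.04)]; s=L[:,:2]@ex; t=L[:,:2]@h
print("foot x",np.percentile(s,[1,99]),"y min",np.percentile(t,[1,3,10]),"z",np.histogram(L[:,2],8))
E
python3 fit.py
```

```text
2000 0.361450861520034
stand y azimuth 79.08352619479108 lean 0.14282386337750888
0.08 277 x edges [0.44347137 0.48159494] y 0.2541755260345954
0.1 330 x edges [0.44327275 0.48115872] y 0.2513433075377986
0.12 399 x edges [0.44344189 0.48138627] y 0.24856901670178164
0.14 479 x edges [0.44388472 0.48121376] y 0.24557358954115918
face at z 0.013 t 0.2638962864760657 pt [0.50421078 0.17151363]
face at z 0.045 t 0.2592945907449416 pt [0.50333932 0.16699521]
face at z 0.128 t 0.24735894244233844 pt [0.50107897 0.15527554]
foot x [0.41619796 0.50843021] y min [0.26000209 0.26036098 0.26113977] z (array([232, 417, 142, 167,  49,  62,  57,  60]), array([0.01603838, 0.01903118, 0.02202398, 0.02501678, 0.02800958,
       0.03100238, 0.03399517, 0.03698797, 0.03998077]))
```

```bash
cat >> fit.py <<'E'
print("---")
for a in np.arange(.412,.516,.008):
    k=(s>a)&(s<a+.008)
    if k.sum()>4: print(round(a,3),k.sum(),np.percentile(t[k],[0,10,50]).round(4),np.median(L[k,2]).round(4))
# face azimuth per height band
for z0 in(.08,.1,.12,.14):
    Q=F[abs(F[:,2]-z0)<.01]; A=np.c_[Q[:,0],Q[:,2],np.ones(len(Q))]; k=np.linalg.lstsq(A,Q[:,1],rcond=None)[0]; print(z0,90+np.degrees(np.arctan(k[0])))
E
python3 fit.py | sed -n '/---/,$p'
```

```text
---
0.412 92 [0.2626 0.2644 0.278 ] 0.0194
0.42 147 [0.2632 0.2647 0.2735] 0.0207
0.428 88 [0.2626 0.2633 0.2665] 0.0198
0.436 67 [0.2599 0.2616 0.2635] 0.0266
0.444 59 [0.2597 0.2602 0.2612] 0.0279
0.452 53 [0.2596 0.2604 0.2613] 0.0298
0.46 54 [0.2595 0.2603 0.2614] 0.0289
0.468 59 [0.2598 0.2604 0.2614] 0.0284
0.476 58 [0.2597 0.2604 0.2615] 0.0257
0.484 72 [0.2628 0.2629 0.2635] 0.0294
0.492 135 [0.2631 0.2641 0.2736] 0.0199
0.5 279 [0.2623 0.2671 0.2925] 0.0197
0.508 23 [0.264  0.2654 0.276 ] 0.0191
0.08 79.1063889444207
0.1 79.06876089854714
0.12 78.98212985236364
0.14 79.12274355850708
```

The foot front is about 4 mm behind the derived corner, which is consistent. The corner is (0.503, 0.167), azimuth 79.1°, lean about 0.14. Now I'll grasp the square.

```bash
python3 -m handwheel '.598 -.209 0 0 0;.598 -.209 0 0 0;.598 -.209 0 0 0;.598 -.209 0 0 0;.598 -.209 0 0 0;.598 -.209 .15 0 0;.598 -.209 .3 0 0;.598 -.209 .45 0 0;.598 -.209 .56 0 0;.598 -.209 .605 0 0;.598 -.209 .605 0 0' 100 && python3 -m handwheel '0 0 0 0 255;0 0 0 0 255;0 0 0 0 255;0 0 0 0 255;0 0 0 0 255;0 0 0 0 255;0 0 0 0 255;0 0 0 0 255' 100; python3 -c "
from h import *
print(pose())"
```

```text
time: 7.52
tcp_pos: [0.4986, -0.2205, 0.1763]
ee_rot: [-0.001, -0.62, 0.785, 0.002]
force: [-0.7, 0.0, -0.3]
finger_gap: 0.0858
grasp_force: 0.0
time: 8.52
tcp_pos: [0.4997, -0.2223, 0.1791]
ee_rot: [-0.0, -0.62, 0.785, -0.0]
force: [-2.1, 0.5, 6.6]
finger_gap: 0.0178
grasp_force: 99.3
(array([ 0.49967531, -0.2222775 ,  0.17906718]), array([[-2.31531440e-01, -9.72827394e-01,  2.29652388e-04],
       [-9.72827269e-01,  2.31531265e-01, -6.14923654e-04],
       [ 5.45042868e-04, -3.65786264e-04, -9.99999785e-01]]))
```

```bash
python3 -m handwheel '0 0 -.1 0 255;0 0 -.25 0 255;0 0 -.375 0 255;0 0 -.375 0 255;0 0 -.375 0 255'; cat > held.py <<'E'
from h import *
p,R=pose(); im,W=shot("wrist"); save(im,"w4.png")
for k in spotter.cut_out("wrist","square")[:1]:
    P=W[k["region"]]; P=P[~np.isnan(P[:,0])]; print(k["conf"],k["uv"],len(P))
    T=(P-p)@R; print(np.percentile(T,[1,50,99],axis=0).round(4))
    S=T[(T[:,0]>.01)&(T[:,0]<.05)]; 
    A=np.c_[S[:,0],np.ones(len(S))]
    Z=S[S[:,2]<np.percentile(S[:,2],60)]; print("top slope z/x, z",np.polyfit(Z[:,0],Z[:,2],1)); print("yaw",cv2.minAreaRect(S[:,:2].astype(np.float32)))
im,W=shot("top")
for n in ("top",):
    for k in spotter.cut_out(n,"square")[:1]:
        P=W[k["region"]]; P=P[~np.isnan(P[:,0])]; T=(P-p)@R; print(n,k["conf"],k["uv"],np.percentile(T,[1,50,99],axis=0).round(4))
E
python3 held.py
```

```text
time: 9.15
tcp_pos: [0.4988, -0.2217, 0.3267]
ee_rot: [-0.0, -0.62, 0.785, 0.001]
force: [-1.0, -0.2, -4.3]
finger_gap: 0.0177
grasp_force: 99.2
0.62 [281.4, 253.2] 9545
[[-0.0342 -0.0104  0.1542]
 [ 0.0131 -0.0009  0.1556]
 [ 0.0457  0.0086  0.1716]]
top slope z/x, z [-0.00095206  0.15517583]
yaw ((0.027977075427770615, -0.0008820472285151482), (0.02006440795958042, 0.03597472235560417), 89.58694458007812)
top 0.73 [394.4, 200.7] [[-0.0755 -0.0096  0.0623]
 [-0.055   0.0038  0.1542]
 [-0.0148  0.0125  0.1841]]
```

View pics/w4.png

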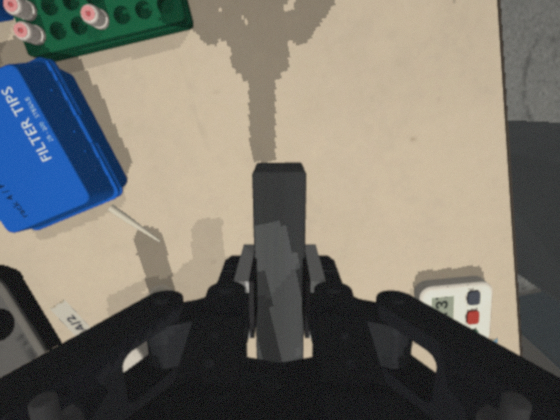

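The square is held firmly: its weight shows (-4.3 N) and its stock is level. The stock end is at (280,165), the underside at tool z 0.1795 and the heel at tool x -0.0745. Now I'll carry it to the stand.

```bash
python3 -m handwheel '-.665 .2045 0 -.0195 255;-.665 .2045 0 -.0195 255;-.665 .2045 0 -.0195 255;-.665 .2045 0 -.0195 255;-.665 .2045 0 -.0195 255;-.665 .2045 0 -.0195 255;-.665 .2045 0 -.0195 255' && python3 -m handwheel '0 0 .08 0 255;0 0 .16 0 255;0 0 .24 0 255;0 0 .29 0 255;0 0 .317 0 255;0 0 .317 0 255;0 0 .317 0 255'; python3 - <<'E'
from h import *
p,R=pose(); print(p,np.degrees(np.arctan2(-R[1,0],-R[0,0])),env.state()["force"],env.state()["moment"])
im,W=shot("scene"); save(cv2.resize(im[150:300,200:360],(640,600),interpolation=2),"s2.png")
E
```

```text
time: 10.22
tcp_pos: [0.4814, 0.0554, 0.3271]
ee_rot: [-0.001, -0.636, 0.772, 0.0]
force: [0.9, -0.4, -3.1]
finger_gap: 0.0177
grasp_force: 99.1
time: 11.1
tcp_pos: [0.4824, 0.0553, 0.202]
ee_rot: [0.001, -0.636, 0.772, -0.001]
force: [-1.6, -0.0, -3.1]
finger_gap: 0.0181
grasp_force: 99.0
[0.48240944 0.05529368 0.20196178] 78.92054722239527 [-1.5781843  -0.01255588 -3.09482674] [-0.0740939  -0.03340487  0.00350418]
```

View pics/s2.png

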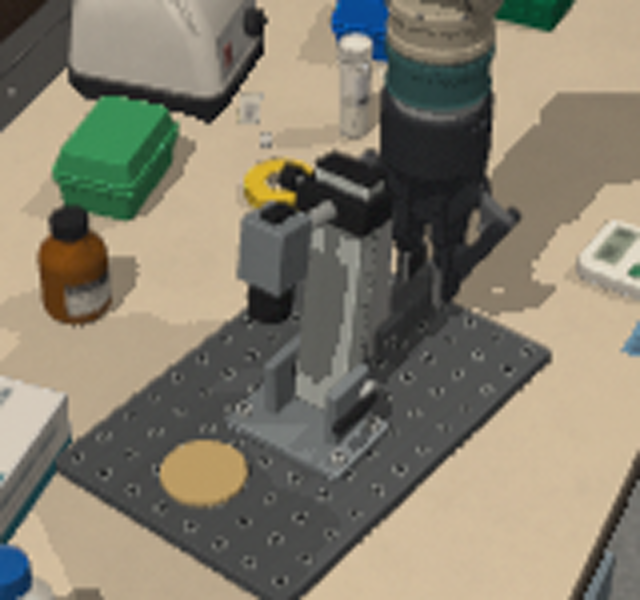

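The crop shows the square just behind the leaning upright at (380,330), with the gripper clear of the clamp at (350,190). Now lower to contact.

```bash
python3 -m handwheel '0 0 .012 0 255;0 0 .02 0 255;0 0 .023 0 255;0 0 .023 0 255' 110; python3 -m handwheel '0 0 .003 0 255;0 0 .003 0 255;0 0 .003 0 255'; python3 -c "
from h import *
for i in range(4):
  s=env.state();print(np.round(s['tcp_pos'],4),np.round(s['force'],1),np.round(s['moment'],2)); vision.get_image('wrist')"
```

```text
time: 11.65
tcp_pos: [0.4815, 0.0557, 0.1921]
ee_rot: [-0.0, -0.636, 0.772, 0.0]
force: [-1.6, 0.7, -0.3]
finger_gap: 0.0175
grasp_force: 110.8
time: 12.02
tcp_pos: [0.4815, 0.0557, 0.192]
ee_rot: [-0.0, -0.636, 0.772, 0.0]
force: [-6.0, -0.7, 10.3]
finger_gap: 0.0176
grasp_force: 112.5
[0.4815 0.0557 0.192 ] [-6.  -0.7 10.3] [-0.06  1.11 -0.02]
[0.4815 0.0557 0.192 ] [-5.5  0.3 10.4] [-0.05  1.1  -0.  ]
[0.4815 0.0557 0.192 ] [-5.8 -0.7 10.6] [-0.09  1.16 -0.02]
[0.4815 0.0557 0.192 ] [-5.  -0.3 10.2] [-0.03  1.1   0.01]
```

```bash
python3 -m handwheel '-.02 0 -.002 0 255;-.04 0 -.002 0 255;-.06 0 -.002 0 255;-.06 0 -.002 0 255';  python3 -m handwheel '-.01 0 0 0 255;-.02 0 0 0 255;-.025 0 0 0 255;-.025 0 0 0 255'; cat > st2.py <<'E'
from h import *
h=np.array([.1895,.9819]); ex=np.array([.9819,-.1895]); k=np.array([.5032,.1671])
a=[];b=[];m=[]
for i in range(4):
    s=env.state(); a.append(s['tcp_pos']); b.append(s['force']); m.append(s['moment'])
    if i<3: vision.get_image('wrist')
p,R=pose(); a=np.mean(a,0); f=np.mean(b,0); m=np.mean(m,0)
print(s['time'],"heel short of corner mm",1e3*((k-a[:2])@h-.0745),"x off",1e3*((a[:2]-k)@ex+.0009),"z",a[2],"Fh",f[:2]@h,"Fex",f[:2]@ex,"Fz",f[2],"M ex,h",m[:2]@ex,m[:2]@h, "tilt",R[:,2].round(4))
E
python3 st2.py
```

```text
time: 12.72
tcp_pos: [0.4871, 0.0798, 0.1921]
ee_rot: [0.001, -0.636, 0.772, -0.001]
force: [0.8, -2.3, 3.3]
finger_gap: 0.0177
grasp_force: 111.3
time: 13.22
tcp_pos: [0.4885, 0.088, 0.192]
ee_rot: [-0.001, -0.635, 0.772, -0.002]
force: [-1.5, -7.5, 6.3]
finger_gap: 0.017
grasp_force: 111.7
13.375 heel short of corner mm 5.945539387917504 x off 1.4852782735357217 z 0.19204646530115935 Fh -7.767796972535633 Fex -0.026638136226361464 Fz 6.09470416627263 M ex,h -1.5857276082082892 0.01004589817667656 tilt [ 7.0e-04 -4.6e-03 -1.0e+00]
```

```bash
python3 -m handwheel '-.006 0 0 0 255;-.012 0 0 0 255;-.015 0 0 0 255;-.015 0 0 0 255;-.015 0 0 0 255' 120;  python3 st2.py
```

```text
time: 14.0
tcp_pos: [0.4896, 0.0934, 0.1922]
ee_rot: [-0.002, -0.635, 0.772, -0.003]
force: [-2.8, -11.5, 8.2]
finger_gap: 0.0174
grasp_force: 117.5
14.15 heel short of corner mm 0.49363463902263316 x off 1.4889309349102982 z 0.19224018594531558 Fh -11.689841410268546 Fex -0.30188639421762975 Fz 8.707769466300077 M ex,h -1.960244111647851 0.058998410569653104 tilt [ 5.0e-04 -6.4e-03 -1.0e+00]
```

```bash
python3 -m handwheel '-.003 0 .001 0 255;-.005 0 .0025 0 255;-.005 0 .0025 0 255;-.005 0 .0025 0 255' 120;  cat > lev.py <<'E'
from h import *
h=np.array([.1895,.9819]); ex=np.array([.9819,-.1895]); k=np.array([.5032,.1671])
p,R=pose(); im,W=shot("wrist"); T=(W-p)@R
M=(T[...,0]>.014)&(T[...,0]<.044)&(abs(T[...,1]+.0009)<.008)&(T[...,2]>.14)&(T[...,2]<.165)
S=W[M]; t=S[:,:2]@h; q=np.polyfit(t-t.mean(),S[:,2],1); print("stock top: slope",q[0],"z",q[1],"n",len(S),"far/near z",np.polyval(q,[-.015,.015]))
im,W=shot("scene")
X=W.reshape(-1,3); X=X[~np.isnan(X[:,0])]; s=(X[:,:2]-k)@ex; t=(X[:,:2]-k)@h
# side face of upright seen from +y-ish camera: fit back/side edges
for z0 in np.arange(.06,.17,.02):
    m=(abs(X[:,2]-z0)<.01)&(abs(s)<.03)&(t>-.03)&(t<.05); 
    if m.sum(): print(z0.round(2),m.sum(),np.percentile(t[m],[5,50,95]).round(4),np.percentile(s[m],[5,95]).round(4))
save(cv2.resize(im[150:300,200:360],(640,600),interpolation=2),"s3.png")
E
python3 st2.py; python3 lev.py
```

```text
time: 14.65
tcp_pos: [0.4897, 0.0943, 0.192]
ee_rot: [-0.004, -0.635, 0.773, -0.004]
force: [-5.6, -15.1, 16.5]
finger_gap: 0.0175
grasp_force: 118.7
14.8 heel short of corner mm -0.430635817801589 x off 1.4871431342344152 z 0.19202200316606335 Fh -16.514867740003808 Fex -2.2768414401679893 Fz 16.56129903478545 M ex,h -3.1799967338916724 0.5240439186775744 tilt [-3.000e-04 -1.130e-02 -9.999e-01]
stock top: slope 0.0006000263141791078 z 0.03654077068401978 n 3248 far/near z [0.03653177 0.03654977]
0.06 186 [0.0109 0.0236 0.0467] [-0.0292  0.0267]
0.08 96 [0.007  0.0207 0.0236] [-0.0205  0.0173]
0.1 104 [0.0032 0.02   0.0226] [-0.0201  0.0173]
0.12 96 [0.0077 0.0194 0.0223] [-0.0202  0.0168]
0.14 99 [0.0052 0.0185 0.0215] [-0.0202  0.0164]
0.16 65 [0.0023 0.0185 0.0212] [-0.021   0.0123]
```

View pics/s3.png

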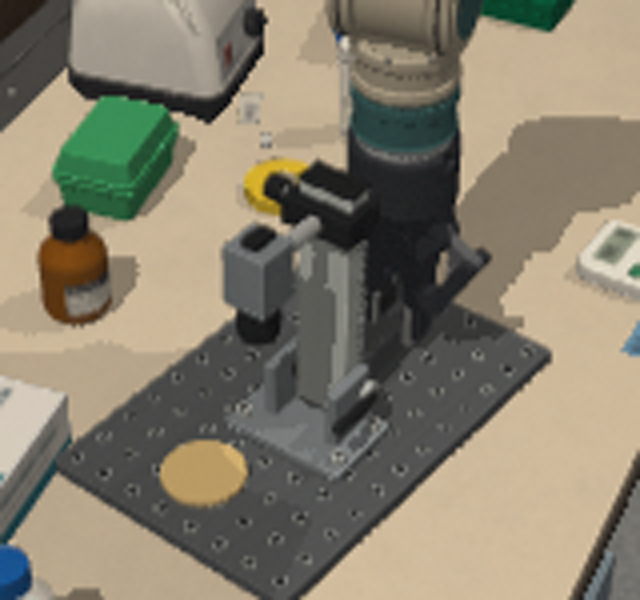

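```bash
cat > lean.py <<'E'
from h import *
h=np.array([.1895,.9819]); ex=np.array([.9819,-.1895]); k=np.array([.5032,.1671])
def lean(W):
    X=W.reshape(-1,3); X=X[~np.isnan(X[:,0])]; s=(X[:,:2]-k)@ex; t=(X[:,:2]-k)@h; z=X[:,2]-.013
    b=(abs(z)<.004)&(abs(s)<.09)&(t>.06)&(t<.13); B=np.linalg.lstsq(np.c_[s[b],t[b],np.ones(b.sum())],z[b],rcond=None)[0]
    L=.143 if W is W0 else .02
    m=(abs(s)<.017)&(z>.05)&(z<.15)&(abs(t-20e-3+L*(z-.032))<.006); 
    for _ in range(4):
        A=np.c_[s[m],z[m],np.ones(m.sum())]; c=np.linalg.lstsq(A,t[m],rcond=None)[0]
        r=abs(t-np.c_[s,z,np.ones(len(s))]@c); m=(abs(s)<.018)&(z>.05)&(z<.155)&(r<.002)
    print("n",m.sum(),"lean",-c[1],"yaw",c[0],"t@hinge",c[1]*.032+c[2],"| board tilt s,t",B[:2],"rms",np.sqrt(np.mean(r[m]**2)))
W0=np.load("scene.npy"); lean(W0)
for i in range(4): lean(shot("scene")[1])
E
python3 lean.py
```

```text
n 292 lean 0.142836516524074 yaw -0.007021721503683414 t@hinge 0.022144412811638533 | board tilt s,t [0.00373825 0.0013989 ] rms 0.001036856022986005
n 266 lean 0.032945432805720154 yaw 0.021794305215729896 t@hinge 0.022630876216015786 | board tilt s,t [0.00309953 0.00371605] rms 0.0010226627597449429
n 277 lean 0.02961657442782828 yaw -0.0100423723894896 t@hinge 0.02222126864553435 | board tilt s,t [0.00237292 0.00654709] rms 0.0010167526605354426
n 260 lean 0.028920403953421957 yaw -0.03426516272804046 t@hinge 0.022303151142496435 | board tilt s,t [ 0.00233766 -0.0010239 ] rms 0.0009620306762106515
n 276 lean 0.030752987486484525 yaw -0.004044229409494558 t@hinge 0.02220974585841862 | board tilt s,t [0.0016311  0.00410765] rms 0.0010762918435454408
```

The scene camera gives the initial lean as 0.143, agreeing with the wrist fit, and the lean now as 0.030. The heel is about 2–3 mm short and held by board friction, so I'll ease the down-press and push on.

```bash
python3 -m handwheel '0 0 -.0025 0 255;-.004 0 -.0025 0 255;-.008 0 -.0025 0 255;-.008 0 -.0025 0 255;-.008 0 -.0025 0 255' ;  python3 st2.py; python3 lean.py | sed -n 2,3p
```

```text
time: 15.72
tcp_pos: [0.4901, 0.0969, 0.1922]
ee_rot: [-0.005, -0.635, 0.773, -0.005]
force: [-3.1, -19.4, 10.8]
finger_gap: 0.0175
grasp_force: 118.5
15.875 heel short of corner mm -3.0377271809098465 x off 1.4031452459859313 z 0.19216306813254858 Fh -19.93644869714552 Fex 0.09862928637353718 Fz 10.801388557209604 M ex,h -3.4819827719232834 0.015317241465235276 tilt [-8.000e-04 -1.340e-02 -9.999e-01]
n 275 lean -0.001737685953357073 yaw 0.0010960076694329106 t@hinge 0.021958976981315773 | board tilt s,t [0.004548   0.01067465] rms 0.0010798660937155142
n 265 lean 0.0059868033208716025 yaw -0.010414549295672135 t@hinge 0.022476989587914605 | board tilt s,t [0.0041776  0.00649406] rms 0.0010437444283684192
```

```bash
python3 -m handwheel '-.002 0 .001 0 255;-.002 0 .0015 0 255;-.002 0 .0015 0 255;-.002 0 .0015 0 255' ;  python3 st2.py; sed -i 's/s3.png/s4.png/' lev.py; python3 lev.py | head -1; sed -i 's/range(4)/range(6)/' lean.py; python3 lean.py | cut -c1-60
```

```text
time: 16.58
tcp_pos: [0.4902, 0.0972, 0.1922]
ee_rot: [-0.005, -0.634, 0.773, -0.006]
force: [-5.4, -21.8, 16.5]
finger_gap: 0.0174
grasp_force: 119.3
16.725 heel short of corner mm -3.3917819628402763 x off 1.4021994840073602 z 0.19213740187520778 Fh -22.19608817176798 Fex -0.9783035074772162 Fz 16.03644905915135 M ex,h -3.9698658535291 0.26551432399126573 tilt [-0.0011 -0.0153 -0.9999]
stock top: slope 0.0019511788179452816 z 0.036571105001345305 n 3250 far/near z [0.03654184 0.03660037]
n 292 lean 0.142836516524074 yaw -0.007021721503683414 t@hin
n 266 lean 0.004453109763453207 yaw 0.014265820355977673 t@h
n 258 lean 0.004479109434153972 yaw 0.0026316589660874846 t@
n 270 lean 0.010236875824370563 yaw -0.0006298680787666895 t
n 277 lean 0.006495198767380321 yaw -0.01613354745880921 t@h
n 264 lean -0.0013673749622057363 yaw -0.026988218952006284 
n 271 lean -0.002729283523370804 yaw -0.007544862310122799 t
```

```bash
python3 -m handwheel '0 0 -.0015 0 255;-.002 0 -.0015 0 255;-.004 0 -.0015 0 255;-.004 0 -.0015 0 255;-.004 0 -.0015 0 255' ;  python3 st2.py; python3 lev.py | head -1;  python3 lean.py | cut -c1-60
```

```text
time: 17.75
tcp_pos: [0.4903, 0.0979, 0.1921]
ee_rot: [-0.007, -0.634, 0.773, -0.007]
force: [-4.6, -26.2, 12.4]
finger_gap: 0.017
grasp_force: 118.7
17.9 heel short of corner mm -4.074069424855484 x off 1.3623365214446468 z 0.19214009085477685 Fh -26.32323559321874 Fex 0.46396640291172453 Fz 12.12380292478644 M ex,h -4.683224963776826 -0.039727286574788634 tilt [-0.0016 -0.019  -0.9998]
stock top: slope 0.0009269710458206789 z 0.03655633015922358 n 3252 far/near z [0.03654243 0.03657023]
n 292 lean 0.142836516524074 yaw -0.007021721503683414 t@hin
n 245 lean 0.012834052022342734 yaw -0.011301814312879055 t@
n 254 lean 0.005163530823321945 yaw 0.03039086838710212 t@hi
n 268 lean 0.007858601371559318 yaw 0.009953125248824688 t@h
n 275 lean 0.0016638601729810042 yaw -0.015593976309650388 t
n 274 lean 0.00014774860207102114 yaw 0.009318439252180712 t
n 259 lean 0.0016525033601648732 yaw -0.022325751418338702 t
```

The grip point has stopped moving while the push force rises, so the heel is home. I'll ease to a lighter push with a bit more down-press and re-check.

```bash
python3 -m handwheel '.002 0 .001 0 255;.004 0 .0015 0 255;.005 0 .0015 0 255;.005 0 .0015 0 255;.005 0 .0015 0 255' ;  python3 st2.py; python3 lev.py | head -1;  python3 lean.py | cut -c1-60; python3 - <<'E'
from h import *
im=cv2.imread("pics/s4.png"); 
E
```

```text
time: 18.92
tcp_pos: [0.4902, 0.097, 0.1922]
ee_rot: [-0.005, -0.634, 0.773, -0.005]
force: [-4.5, -20.0, 16.2]
finger_gap: 0.0174
grasp_force: 119.2
19.075 heel short of corner mm -3.2199552905981395 x off 1.4140861577732116 z 0.19215607774023533 Fh -20.74955508102243 Fex -1.4779099074125956 Fz 15.832104944414832 M ex,h -3.732705020775325 0.3268657013034052 tilt [-8.000e-04 -1.430e-02 -9.999e-01]
stock top: slope 0.0016492587404268282 z 0.03657958995678697 n 3254 far/near z [0.03655485 0.03660433]
n 292 lean 0.142836516524074 yaw -0.007021721503683414 t@hin
n 274 lean 0.007748655309314196 yaw -0.011994031367339862 t@
n 254 lean 0.009449563188143849 yaw 0.005759304723186549 t@h
n 258 lean -0.0038501575048711795 yaw 0.0016878988395225734 
n 262 lean 0.009063408975389932 yaw -0.027943784765533018 t@
n 257 lean 0.0017949603357165465 yaw 0.015180254400339791 t@
n 246 lean -0.002971441694355828 yaw -0.015619450793776942 t
```

View pics/s4.png

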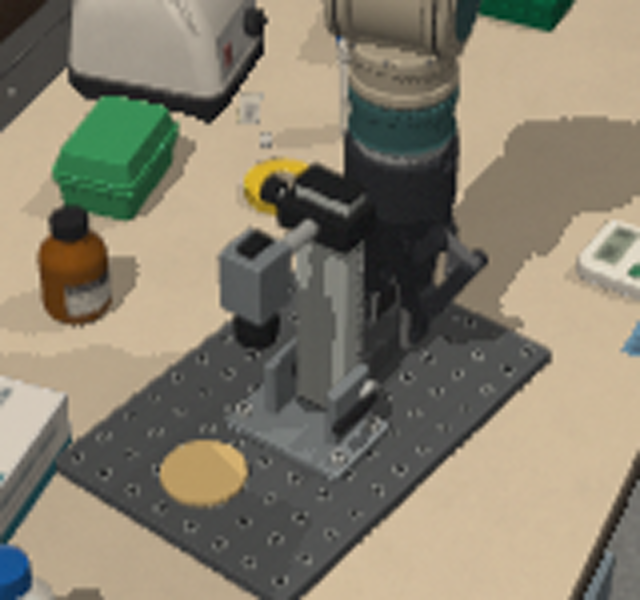

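The crop shows the upright at (330,310) standing true, with the square seated behind it and the dish at (203,472) where it was.

```bash
python3 -c "
from h import *
print(workorder.close_job())"
```

```text
the job is handed in; nothing more can be done
None
```

The job is handed in: the gripper still holds the square pressed into the corner (about 20 N towards the upright, 16 N down), its stock measures flat on the board, and the upright's lean reads about 0.004 rad, which is zero within measuring error, down from 0.143.

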